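Tighten the locknut while a heavy block holds the adjusting screw

TASK

The adjusting screw on the work table is set right but its locknut is loose, and turning the nut alone would drag the screw round with it. Push the heavy blue block up until its long face stands flat against the near side of the short spanner that sits on the screw, without turning the screw off its setting; then push the long spanner that sits on the locknut clockwise (seen from above) until the nut comes up tight against its stop. Leave the block standing against the short spanner and the screw at the setting it had, and do not disturb the contactor, the stop button or the tape roll.

Things in the scene. Friction and masses are not known exactly. Their poses are not given: they have to be found in the camera images.
- adjuster_foot: Grey round foot of the adjuster, bolted to the table: flange 72 mm in diameter and 9 mm high, with a boss up to 25 mm. Origin on the table, on the screw's upright axis; z up. The screw with its brass pad stands up to 67 mm. To its right and nearer the robot stands the fixed power pack, 0.39 m tall, centred about x 0.47, y -0.14, reaching to y -0.05.
- adjuster_screw (a joint): Angle (rad) of the adjusting screw in its foot; grows clockwise seen from above. It turns with a friction of 0.25 N m. The short spanner (164 mm, steel) turns with it as one piece: handle 8 mm wide, open forked outer end 24 mm wide, between 46 and 53 mm above the table, reaching 154 mm out from the axis, roughly to the robot's right (-y).
- screw_spanner_mid (a point): Point on the centre line of the short spanner's handle, 80 mm from the screw's axis, 50 mm above the table (half width of the handle 4 mm).
- screw_spanner_end (a point): Centre of the open forked outer end of the short spanner, 144 mm from the screw's axis, 50 mm above the table (half width 12 mm, so a flat face laid along the spanner touches this end first).
- locknut (a joint): Angle (rad) of the locknut relative to the screw: 0 loose, grows clockwise seen from above, 0.65 = tight, hard against its stop. Friction against the screw 0.5 N m, more than the screw's own, so a screw that is not held turns along with the nut. The long spanner (204 mm, steel) turns with the nut as one piece: handle 12 mm wide, 5 to 6 mm thick, between 26 and 35 mm above the table, reaching 191 mm out from the axis, at first roughly towards the robot and to its left.
- nut_spanner_handle (a point): Point on the centre line of the long spanner's handle, 125 mm from the screw's axis, 30 mm above the table (half width of the handle 6 mm). Push it sideways here.
- nut_spanner_end (a point): Centre of the ring end of the long spanner, 177 mm from the screw's axis, 30 mm above the table (half width 15 mm).
- steady_block: Loose heavy cast block, blue with bare steel bands: 64 (x) x 120 (y) x 58 (z) mm, about 1.9 kg; it takes roughly 8 to 18 N to slide it and it stays where it is left. Origin at the centre of its underside; its x axis points away from the robot, out of the long face that shall stand against the short spanner (32 mm from the origin). Push low on its near long face (-x), at one end to swing that end ahead.
- contactor: Bystander: black contactor with two copper studs, 58x50x70 mm, behind the adjuster. Origin at the centre of its underside.
- stop_button: Bystander: grey box with a red mushroom button, 60x60x62 mm, behind the adjuster. Origin at the centre of its underside.
- tape_roll: Bystander: roll of black tape lying flat, 64 mm in diameter, 19 mm high, near the robot. Origin at the centre of its underside.
There are look-alikes about, which are no part of the job. Of the things like the steady_block, leave any that is yellow; of the rest the larger one is meant.

How it is judged:
By the outcome, as a careful person would: the job done as asked, in the order asked, and still so for the second after the job is handed in, with the robot touching nothing.
It also fails if it takes over 70 s, if anything falls off the work surface, if the arm or the gripper's body presses on something with over 40 N, if the wrist force passes 120 N, or if a joint passes its speed limit or range.

ROBOT

A 7-joint arm with a two-finger parallel gripper is mounted at the origin on a cart in front of the work surface, level with it; the furniture and walls round the work are solid. World frame = base frame: x ahead of the robot, y to its left, z up, the work surface at z = 0. Lengths are in m, angles in degrees, forces in N, time in s.
With the tool pointing down it reaches from about 0.4 to 0.85 m from the base axis. Payload 10.4 kg.
Tool frame: the origin (TCP) lies between the finger pads; the fingertips stand tip_reach ahead of it and the grasp point (between the pads) lies 8 mm behind it (tip_reach is the distance from the TCP to the fingertips, in m); z points along the fingers, y is the line along which they close (so a half turn about z gives the same grasp; the last joint's range is limited). The gripper opens to 87 mm and grips with 3 to 60 N. Pads are 19 mm wide; open, the fingers measure 117 mm over their backs; the gripper's body (75 mm by 190 mm) begins 51 mm behind the grasp point.
Start: joints at [72.731, 19.034, -3.707, 83.658, 1.238, 77.344, -5.071], TCP at [0.172, -0.601, 0.234] pointing down, gripper open.
Joint ranges: [-148.97, 148.97], [-28.65, 121.19], [-84.17, 76.75], [9.2, 138.47], [-72.65, 252.65], [3.7, 117.97], [-149.18, 149.18]. Speed limits (degrees/s): [127.2, 127.2, 159.86, 159.86, 180, 180, 180].

INTERFACE

Orientations are given as a 3x3 rotation matrix whose columns are the frame's x, y, z axes.
In Python, from plant import * gives the robot as it stands. The module is installed in compiled form; this text tells all that it offers.
- The arm moves only by the shell command python3 -m jog 'ROWS'. ROWS is text: rows parted by semicolons, each of 5 numbers parted by spaces: the opening, from 0 (shut) to 1 (fully open), then the shift along the tool's x, y, z in m, then the turn about the tool's z in degrees. In form: gripper x y z twist; .... A call has 1 to 5 rows; each row shifts and turns the commanded pose from where the row before left it, along the tool's axes as they then stand; what a row does not reach is not made up. A row lasts 1/8 s, in which the tool goes at most 62.5 mm and 10.7 degrees, less where a joint would pass 70% of its speed; a pose out of reach is approached as far as the arm can. A call with a gripper value outside its range is refused whole. The fingers move at their own pace and stop on an object; the grip force is fixed at half the most. Time passes only in rows, so rows that do not move let the fingers close. It gives the time, the measured TCP pose, the force, the opening and the grip force at its end, in the units of the state.
- observe(): the state, without advancing time (a new reading comes with each control period).
- get_image(name): name is "scene" or "top" or "wrist"; returns the picture (384x512x3 uint8, red, green, blue); there is no depth.
- camera_info(name): a dict with "mtx" (3x3 intrinsics, pixels), "world_to_cam" (4x4, takes a point from world to camera coordinates); the wrist camera has in their place "T_tool_cam" (4x4, takes a point from camera to tool coordinates, whose origin is the TCP and whose axes are the flange's). Camera axes: x right, y down, z forward; pixel columns grow to the right and rows downward; lengths in m; the calibration is good to about 2 mm. The wrist camera is an equidistant fisheye: a pixel r from the principal point sees the ray r / f radians off the axis. A picture is of the moment at which its call begins: read the wrist's pose just before it. camera_info takes no time and is no camera call.
- job_done(): hands the job in; it is judged then, once.
The state is a dict: "time": time; "qpos": joint angles; "qvel": joint speeds; "joint_efforts": joint torques, N m; "eef_pos": TCP position; "tcp_rot": TCP orientation; "contact_force": force on the tool from outside, world axes, zero at the start; "moment": the same for the moment, N m; "finger_gap": opening from 0.0 (shut) to 1.0 (fully open); "gripper_force": force on a finger pad.
Only numpy, scipy, OpenCV 4.12 (cv2) and the standard library are available. Lean on these libraries where they do the work, as an engineer would, in place of code of your own. Each camera call takes 0.05 s, during which the arm holds its last target. There are 200 camera calls.

## Working session

There is one attempt and no reset: what is moved stays moved. The work goes in short steps, Python scripts to look and compute and a shell command to move; the robot and the scene stay as the last step left them, time stands still between calls to the robot, and variables do not carry over. Pictures are saved under pics/ and viewed, at most 10 in all, crops included, and the job is handed in when it is done.

```bash
mkdir -p pics; python3 - <<'E'
from plant import *
import cv2,numpy as np
s=observe();print(s['time'],s['eef_pos'],np.round(s['tcp_rot'],3).tolist(),s['contact_force'])
for n in("scene","top"):
    im=get_image(n);cv2.imwrite(f"pics/{n}0.png",im[...,::-1]);c=camera_info(n);print(n,np.round(c['mtx'],1).tolist(),np.round(c['world_to_cam'],3).tolist())
print({k:np.array(v).round(3).tolist() if not isinstance(v,(str,float)) else v for k,v in camera_info('wrist').items()})
try: print(tip_reach)
except Exception as e: print(e)
E
```

```text
0.0 [ 0.17190577 -0.60048813  0.23274146] [[0.961, 0.275, -0.0], [0.275, -0.961, 0.001], [-0.0, -0.001, -1.0]] [ 0.05912638 -0.62435063  0.50986933]
scene [[496.7, 0.0, 258.2], [0.0, 496.7, 184.6], [0.0, 0.0, 1.0]] [[-0.897, -0.442, -0.009, 0.558], [-0.258, 0.54, -0.801, 0.108], [0.359, -0.716, -0.598, 1.283], [0.0, 0.0, 0.0, 1.0]]
top [[430.4, 0.0, 252.8], [0.0, 430.4, 190.0], [0.0, 0.0, 1.0]] [[0.004, -1.0, -0.004, 0.165], [-0.992, -0.003, -0.125, 0.522], [0.125, 0.005, -0.992, 1.047], [0.0, 0.0, 0.0, 1.0]]
{'mtx': [[297.319, 0.0, 253.913], [0.0, 297.319, 191.999], [0.0, 0.0, 1.0]], 'T_tool_cam': [[0.001, -0.961, -0.276, 0.075], [1.0, 0.001, 0.001, 0.001], [-0.0, -0.276, 0.961, -0.152], [0.0, 0.0, 0.0, 1.0]]}
0.011
```

View pics/top0.png

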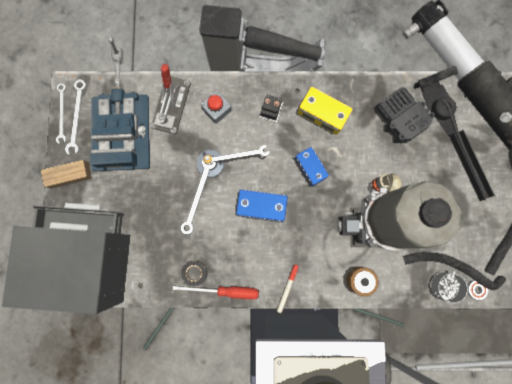

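View pics/scene0.png

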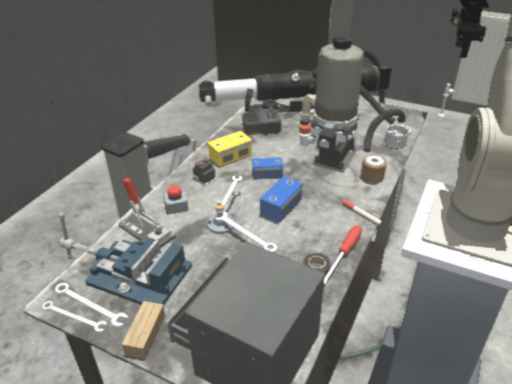

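The top view shows the adjuster at (209,160), with the short spanner reaching to (265,152) and the long one to (186,228). The contactor is at (271,107), the button at (215,104) and the tape at (194,272). There are three block candidates: yellow (325,109), which is excluded, small blue (312,166) and large blue (262,205). The large blue one fits; I'll confirm it in a crop.

```bash
cat > h.py <<'E'
from plant import *
import cv2,numpy as np
def ray(n,px,z):
    c=camera_info(n);T=np.array(c['world_to_cam']);R=T[:3,:3];o=-R.T@T[:3,3]
    px=np.atleast_2d(np.asarray(px,float))
    d=np.c_[px,np.ones(len(px))]@np.linalg.inv(np.array(c['mtx'])).T@R
    return o+d*((z-o[2])/d[:,2])[:,None]
def proj(n,P):
    c=camera_info(n);T=np.array(c['world_to_cam']);p=np.atleast_2d(P)@T[:3,:3].T+T[:3,3]
    q=p@np.array(c['mtx']).T;return q[:,:2]/q[:,2:]
def blue(n,im,z=.058):
    h=cv2.cvtColor(im,cv2.COLOR_RGB2HSV);m=cv2.inRange(h,(105,140,60),(125,255,255))
    cs,_=cv2.findContours(m,cv2.RETR_EXTERNAL,cv2.CHAIN_APPROX_NONE)
    return sorted(cs,key=cv2.contourArea)[::-1]
def bright(im,lo=150):
    h=cv2.cvtColor(im,cv2.COLOR_RGB2HSV);return cv2.inRange(h,(0,0,lo),(180,45,255))
E
python3 - <<'E'
from h import *
im=cv2.imread('pics/top0.png')[...,::-1].copy()
for c in blue('top',im)[:3]:
    print(cv2.contourArea(c),cv2.boundingRect(c))
    w=ray('top',c[:,0],.058)[:,:2].astype(np.float32);r=cv2.minAreaRect(w);print(r)
for nm,p,z in[('axis',(209,160),.067),('send',(264,152),.05),('nend',(186,228),.03),('tape',(194,272),.019),('cont',(271,107),.07),('btn',(215,104),.062),('box near',(6,310),.0),('boxtopR',(128,235),.2)]:print(nm,ray('top',p,z)[0].round(3))
a=cv2.resize(im[130:250,165:345],None,fx=4.4,fy=4.4,interpolation=cv2.INTER_CUBIC);cv2.imwrite('pics/crop1.png',a[...,::-1])
E
```

```text
1112.5 (237, 190, 50, 31)
((0.4818442165851593, 0.14576515555381775), (0.11775670945644379, 0.06064799427986145), 82.82191467285156)
547.0 (297, 148, 31, 37)
((0.5799830555915833, 0.020689208060503006), (0.08424180001020432, 0.044340670108795166), 30.19781494140625)
axis [0.591 0.274 0.067]
send [0.615 0.139 0.05 ]
nend [0.426 0.333 0.03 ]
tape [0.318 0.312 0.019]
cont [0.725 0.122 0.07 ]
btn [0.735 0.262 0.062]
box near [0.221 0.784 0.   ]
boxtopR [0.405 0.427 0.2  ]
```

View pics/crop1.png

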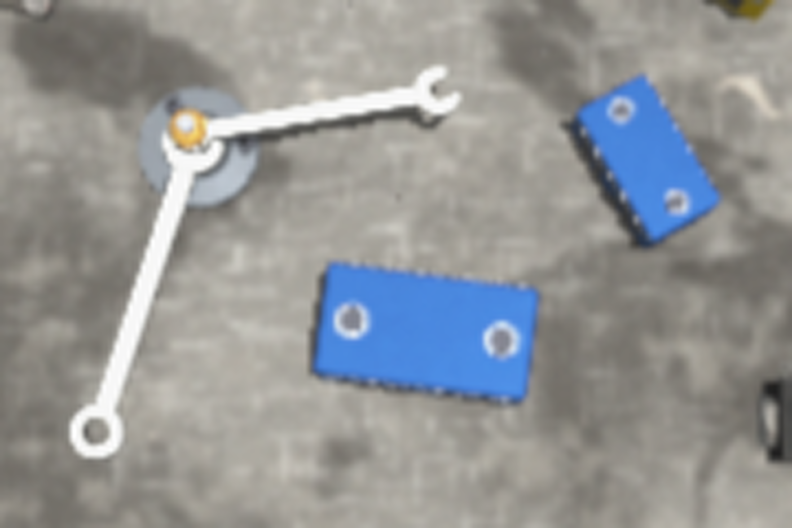

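The large blue block at (425,330) in the crop is the steady block; the small one at (650,160) is the look-alike. The short spanner's fork is at (436,95) and the long spanner's ring at (97,432). Next I record the baseline spanner line and raise the arm.

```bash
cat >> h.py <<'E'
def spanner(im,a,b,z,r0,r1,n='top',hw=.014):
    """centre line of a bright spanner between radii r0,r1 on line a->b (world): returns point,yaw deg"""
    m=bright(im);ys,xs=np.nonzero(m);w=ray(n,np.c_[xs,ys],z)[:,:2]
    a=np.array(a);u=np.array(b)-a;u/=np.linalg.norm(u)
    t=(w-a)@u;s=(w-a)@np.array([-u[1],u[0]]);k=(t>r0)&(t<r1)&(abs(s)<hw)
    f=cv2.fitLine(w[k].astype(np.float32),cv2.DIST_HUBER,0,.001,.001).ravel()
    v=f[:2]*np.sign(f[:2]@u);off=np.cross(f[2:]-a,v)
    return np.degrees(np.arctan2(v[1],v[0])),float(off),int(k.sum())
E
python3 - <<'E'
from h import *
im=cv2.imread('pics/top0.png')[...,::-1].copy()
print(spanner(im,(.591,.274),(.615,.139),.05,.04,.125),spanner(im,(.591,.274),(.426,.333),.032,.04,.15))
# axis from ring/fork: bright tips
for nm,p,z in[('axis',(165+185/4.4,130+125/4.4),.067),('send',(165+436/4.4,130+95/4.4),.053),('nend',(165+97/4.4,130+432/4.4),.033)]:print(nm,ray('top',p,z)[0].round(4))
E
python3 -m jog '1 0 0 -0.055 0;1 0 0 -0.055 0;1 0 0 -0.055 0;1 0 0 -0.055 0;1 0 0 -0.05 0'
```

```text
(np.float64(-78.4961340296433), -0.0023742493347655297, 258) (np.float64(163.27547532140352), 0.004861790303677355, 358)
axis [0.5952 0.2793 0.067 ]
send [0.6157 0.139  0.053 ]
nend [0.4255 0.3299 0.033 ]
time: 0.72
eef_pos: [0.1719, -0.6005, 0.5054]
tcp_rot: [[0.961, 0.275, 0.0], [0.275, -0.961, -0.0], [0.0, 0.0, -1.0]]
contact_force: [0.7, -1.4, 0.5]
finger_gap: 0.993
gripper_force: 0.0
```

```bash
python3 -m jog '1 0.039 -0.035 0 0;1 0.039 -0.035 0 0;1 0.039 -0.035 0 0;1 0.039 -0.035 0 0;1 0.039 -0.035 0 0' | sed -n '1,2p'; python3 -m jog '1 0.039 -0.035 0 0;1 0.039 -0.035 0 0;1 0.039 -0.035 0 0;1 0.039 -0.035 0 0;1 0 0 0 0'|head -4
```

```text
time: 1.35
eef_pos: [0.3119, -0.3773, 0.5033]
time: 1.98
eef_pos: [0.4244, -0.1976, 0.5034]
tcp_rot: [[0.959, 0.282, 0.0], [0.282, -0.959, 0.001], [0.0, -0.001, -1.0]]
contact_force: [-0.2, -0.7, -0.2]
```

```bash
python3 -m jog '1 0.014 -0.047 0 0;1 0.014 -0.047 0 0;1 0.014 -0.047 0 0;1 0.014 -0.047 0 0;1 0.014 -0.047 0 0' | sed -n '1,2p'; python3 -m jog '1 0.014 -0.047 0 0;1 0.014 -0.047 0 0;1 0 0 -0.03 8;1 0 0 -0.03 8;1 0 0 0 7'|head -4
python3 - <<'E'
from h import *
s=observe();print(s['eef_pos'],s['qpos'])
im=get_image('wrist');cv2.imwrite('pics/w1.png',im[...,::-1])
E
```

```text
time: 2.6
eef_pos: [0.4251, 0.0444, 0.5034]
time: 3.22
eef_pos: [0.4271, 0.1413, 0.5649]
tcp_rot: [[0.992, -0.127, 0.002], [-0.127, -0.992, 0.001], [0.002, -0.001, -1.0]]
contact_force: [0.7, 0.1, -0.2]
[0.42706185 0.1413338  0.56490274] [  22.87499433    2.78400804  -49.13152991   64.02349016    2.30030486
  114.02579554 -122.58113521]
```

View pics/w1.png

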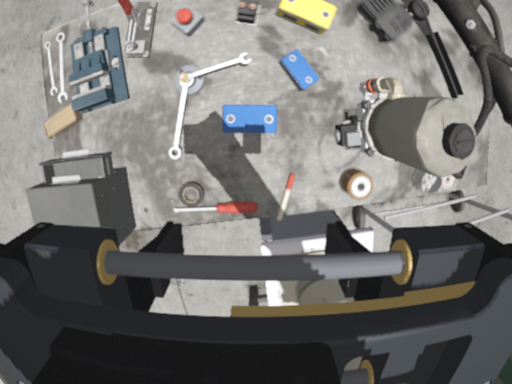

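The wrist view shows the large blue block at (250,118), the short spanner to (245,60), the long spanner's ring at (175,153), and the power pack well off to the right. I descend behind the block and measure there.

```bash
python3 -m jog '1 -0.005 -0.001 0.062 0;1 -0.005 -0.001 0.062 0;1 -0.005 -0.001 0.062 0;1 -0.005 -0.001 0.062 0;1 -0.005 -0.001 0.062 0' | head -4
cat >> h.py <<'E'
def wpose():
    s=observe();c=camera_info('wrist');T=np.array(c['T_tool_cam']);R=np.array(s['tcp_rot']);return R@T[:3,:3],np.array(s['eef_pos'])+R@T[:3,3],np.array(c['mtx'])
def wray(pose,px,z):
    R,o,K=pose;px=np.atleast_2d(np.asarray(px,float));d=px-K[:2,2];r=np.linalg.norm(d,axis=1)+1e-9;th=r/K[0,0]
    v=np.c_[d/r[:,None]*np.sin(th)[:,None],np.cos(th)]@R.T;return o+v*((z-o[2])/v[:,2])[:,None]
def wrect(pose,px,shape,z,x0,x1,y0,y1,im,mmpp=.0005):
    """rectify image onto plane z: rows = x descending, cols = y descending"""
    R,o,K=pose;X,Y=np.meshgrid(np.arange(x1,x0,-mmpp),np.arange(y1,y0,-mmpp),indexing='ij')
    v=(np.stack([X,Y,np.full_like(X,z)],-1)-o)@R;th=np.arctan2(np.hypot(v[...,0],v[...,1]),v[...,2]);r=np.hypot(v[...,0],v[...,1])+1e-9
    return cv2.remap(im,(K[0,2]+K[0,0]*th*v[...,0]/r).astype(np.float32),(K[1,2]+K[0,0]*th*v[...,1]/r).astype(np.float32),cv2.INTER_LINEAR)
E
python3 - <<'E'
from h import *
p=wpose();im=get_image('wrist');np.save('w2.npy',im)
for c in blue('wrist',im)[:2]:
    w=wray(p,c[:,0],.058)[:,:2].astype(np.float32);print(cv2.contourArea(c),cv2.boundingRect(c),cv2.minAreaRect(w))
A=wrect(p,0,0,.05,.40,.66,.06,.36,im,.0005);cv2.imwrite('pics/r2.png',A[...,::-1]);print(A.shape)
E
```

```text
time: 3.9
eef_pos: [0.4018, 0.1487, 0.2514]
tcp_rot: [[0.993, -0.122, 0.0], [-0.122, -0.993, -0.001], [0.001, 0.001, -1.0]]
contact_force: [0.8, 0.3, -1.0]
1027.5 (306, 0, 63, 55) ((0.5767194628715515, 0.025707989931106567), (0.07779891043901443, 0.03963233530521393), 28.68347930908203)
378.5 (199, 111, 85, 20) ((0.46523889899253845, 0.15452995896339417), (0.09776939451694489, 0.022291211411356926), 81.7499771118164)
(520, 600, 3)
```

View pics/r2.png

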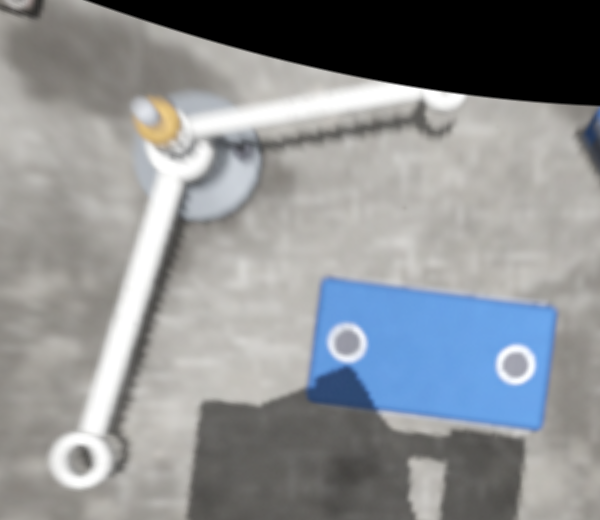

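Rectified view (0.5 mm per pixel at z = 0.05): the short spanner's handle runs (215,122) to (410,92), so the axis is at (0.595, 0.279) and the handle is tilted 8.75°. Block corners at (323,278), (556,307), (541,429), (308,400) put its centre at (0.4835, 0.1445) with yaw −7.1°. Next I descend behind it.

```bash
python3 -m jog '1 0 -0.002 0.055 0;1 0 -0.002 0.055 0;1 0 -0.002 0.055 0;1 0 0 0.05 0;1 0 0 0.01 0' | head -4; python3 -m jog '1 0.012 0 0 0;1 0.006 0 0 0;1 0.003 0 0 0;1 0 0 0 0' | head -4
```

```text
time: 4.58
eef_pos: [0.4018, 0.1549, 0.0269]
tcp_rot: [[0.993, -0.122, -0.005], [-0.122, -0.993, -0.001], [-0.005, 0.001, -1.0]]
contact_force: [0.0, -0.5, 1.0]
time: 5.08
eef_pos: [0.4245, 0.1532, 0.0293]
tcp_rot: [[0.992, -0.123, 0.001], [-0.123, -0.992, -0.0], [0.001, -0.0, -1.0]]
contact_force: [0.6, 0.4, -0.2]
```

```bash
python3 -m jog '1 0.008 0 0.002 0;1 0.004 0 0 0;1 0 0 0 0' | head -4;  python3 -m jog '1 0.003 0 0 0;1 0.002 0 0 0;1 0 0 0 0' | head -4
```

```text
time: 5.45
eef_pos: [0.436, 0.1518, 0.0265]
tcp_rot: [[0.992, -0.123, -0.0], [-0.123, -0.992, 0.0], [-0.0, -0.0, -1.0]]
contact_force: [0.7, 0.1, -0.4]
time: 5.82
eef_pos: [0.4408, 0.1511, 0.0265]
tcp_rot: [[0.992, -0.122, -0.0], [-0.122, -0.992, -0.0], [-0.0, 0.0, -1.0]]
contact_force: [-0.6, 0.2, 0.3]
```

```bash
python3 -m jog '1 0.003 0 0 0;1 0.002 0 0 0' | head -4;  python3 -m jog '1 0.003 0 0 -2;1 0.003 0 0 -2;1 0.002 0 0 -2' | head -4
python3 - <<'E'
from h import *
im=get_image('top')
c=blue('top',im)
for c in c[:3]:print(cv2.contourArea(c),cv2.minAreaRect(ray('top',c[:,0],.058)[:,:2].astype(np.float32)))
cv2.imwrite('pics/t3.png',cv2.resize(im[110:270,150:350],None,fx=4,fy=3.75)[...,::-1])
E
```

```text
time: 6.08
eef_pos: [0.4423, 0.1508, 0.0259]
tcp_rot: [[0.993, -0.121, -0.006], [-0.121, -0.993, -0.002], [-0.006, 0.002, -1.0]]
contact_force: [-17.8, 0.7, 14.2]
time: 6.45
eef_pos: [0.4512, 0.1483, 0.0256]
tcp_rot: [[1.0, -0.018, -0.005], [-0.018, -1.0, -0.003], [-0.005, 0.003, -1.0]]
contact_force: [-8.2, -4.9, 2.3]
547.0 ((0.5799830555915833, 0.020689208060503006), (0.08424180001020432, 0.044340670108795166), 30.19781494140625)
1.5 ((0.5195951461791992, 0.20057663321495056), (0.0024729252327233553, 0.004907617345452309), 0.18092647194862366)
```

View pics/t3.png

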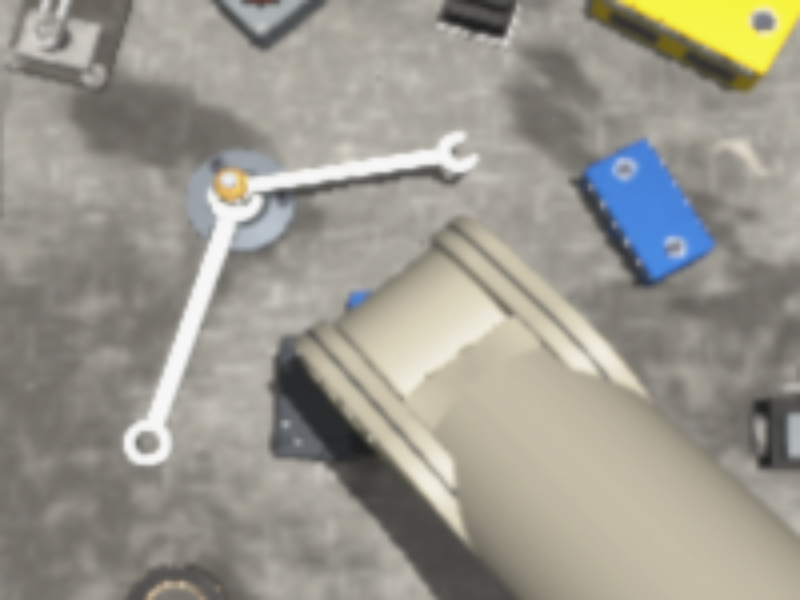

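The top view is blocked by the wrist, but both spanners look unmoved: fork at (455,157), ring at (147,443). I continue pushing, then look with the wrist camera.

```bash
python3 -m jog '1 0.004 0 0 -2;1 0.004 0 0 -2;1 0.004 0 0 -2;1 0.004 0 0 -2;1 0.004 -0.001 0 -2' | head -4;  python3 -m jog '1 0.005 -0.001 0 0;1 0.005 0 0 0;1 0.005 0 0 0' | head -4
python3 - <<'E'
from h import *
p=wpose();im=get_image('wrist')
A=wrect(p,0,0,.058,.42,.68,.04,.36,im,.0005);cv2.imwrite('pics/r4.png',np.hstack([A])[...,::-1]);cv2.imwrite('pics/w4.png',im[...,::-1]);print(A.shape,p[1])
E
```

```text
time: 7.12
eef_pos: [0.4714, 0.1497, 0.0254]
tcp_rot: [[0.988, 0.156, -0.005], [0.156, -0.988, -0.004], [-0.005, 0.003, -1.0]]
contact_force: [-7.0, -5.7, 1.5]
time: 7.5
eef_pos: [0.4855, 0.1543, 0.0255]
tcp_rot: [[0.988, 0.156, -0.005], [0.156, -0.988, -0.003], [-0.006, 0.002, -1.0]]
contact_force: [-10.2, -2.0, 2.2]
(521, 640, 3) [0.56095172 0.16541868 0.17674341]
```

View pics/w4.png

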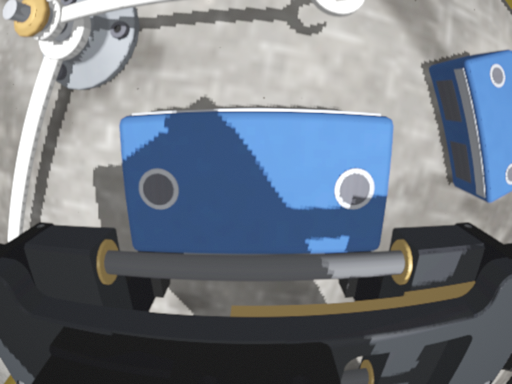

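The block is now square to the gripper, with its far top edge from (122,116) to (391,117). The spanner handle is at the top with its fork at (340,5), and the screw has not been touched.

```bash
cat >> h.py <<'E'
def face(im,p,c0=140,c1=375):
    """far top edge of the block: topmost blue pixel per column -> world line"""
    h=cv2.cvtColor(im,cv2.COLOR_RGB2HSV);m=cv2.inRange(h,(105,140,60),(125,255,255))
    pts=[]
    for c in range(c0,c1,3):
        r=np.nonzero(m[:240,c])[0]
        if len(r):pts.append((c,r[0]-.5))
    w=wray(p,pts,.058)[:,:2];f=cv2.fitLine(w.astype(np.float32),cv2.DIST_HUBER,0,.001,.001).ravel()
    v=f[:2]*-np.sign(f[1]);return f[2:],v,np.degrees(np.arctan2(v[1],v[0]))
AX=np.array([.595,.279])
E
python3 - <<'E'
from h import *
im=cv2.imread('pics/w4.png')[...,::-1].copy();s=observe();p=wpose();print(s['eef_pos'])
q,v,a=face(im,p);print('edge',q,a)
for nm,px,z in[('FL',(122,117),.058),('FR',(391,118),.058),('fork near edge',(340,14),.053),('handle',(150,5),.05)]:
    w=wray(p,px,z)[0,:2];print(nm,w.round(4))
E
```

```text
[0.48634211 0.15444081 0.02556565]
edge [0.56015825 0.16371521] -81.03296
FL [0.5513 0.2201]
FR [0.569  0.1073]
fork near edge [0.6095 0.1359]
handle [0.603  0.2184]
```

View pics/r4.png

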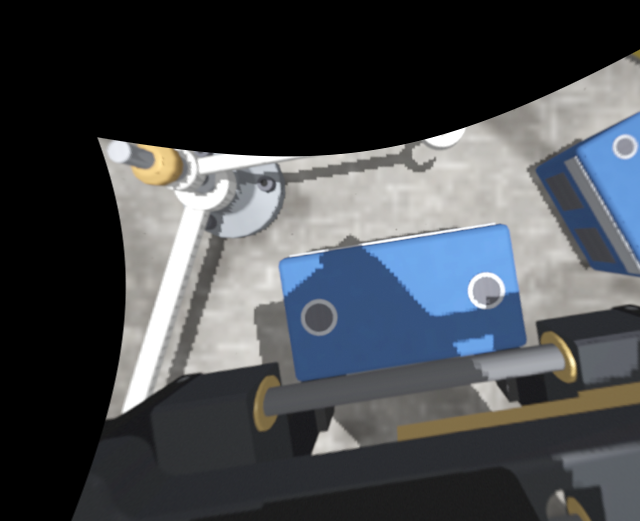

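Block face angle is −81.0° against the spanner's −81.25°, and the centre is about 108 mm along from the axis, both as wanted. The gap is about 40 mm. I advance 28 mm straight.

```bash
python3 -m jog '1 0.006 0 0 0;1 0.006 0 0 0;1 0.006 0 0 0;1 0.006 0 0 0;1 0.004 0 0 0' | head -4
python3 - <<'E'
from h import *
p=wpose();im=get_image('wrist');cv2.imwrite('pics/w5.png',im[...,::-1])
q,v,a=face(im,p);print('edge',q,a)
E
```

```text
time: 8.18
eef_pos: [0.5131, 0.1591, 0.0255]
tcp_rot: [[0.988, 0.157, -0.006], [0.157, -0.988, -0.002], [-0.006, 0.001, -1.0]]
contact_force: [-12.1, -0.9, 5.6]
edge [0.58713293 0.16824211] -80.94748
```

View pics/w5.png

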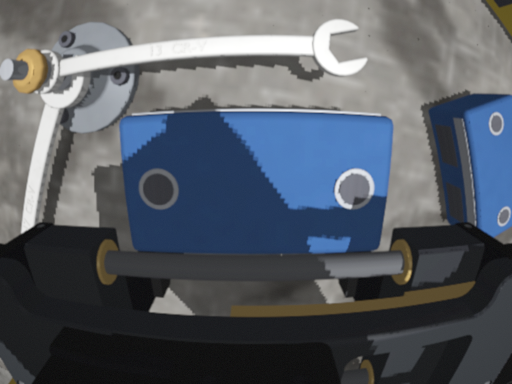

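Fork is fully visible, near edge around (345,76); handle runs (130,58) to (312,47); the face edge is at row 112. Now I measure the gap.

```bash
cat >> h.py <<'E'
def gap(im,p,rmax=105,lo=150,dbg=True):
    m=bright(im,lo);m[rmax:]=0
    n_,lab,st,_=cv2.connectedComponentsWithStats(m);k=np.argmax(st[1:,4])+1;m=(lab==k)
    up,dn=[],[]
    for c in range(150,305,5):
        r=np.nonzero(m[:,c])[0]
        if len(r):up.append((c,r[0]-.5));dn.append((c,r[-1]+.5))
    mid=(wray(p,up,.052)+wray(p,dn,.052))[:,:2]/2
    f=cv2.fitLine(mid.astype(np.float32),cv2.DIST_HUBER,0,.001,.001).ravel();v=f[:2]*-np.sign(f[1]);nn=np.array([-v[1],v[0]])
    ys,xs=np.nonzero(m);k=xs>310;w=wray(p,np.c_[xs[k],ys[k]+.5],.053)[:,:2];off=(w-f[2:])@nn
    q,fv,fa=face(im,p)
    i=np.argmin(off);fn=np.array([-fv[1],fv[0]])
    d=(w-q)@fn
    print('span az %.2f'%np.degrees(np.arctan2(v[1],v[0])),'hw',np.linalg.norm(wray(p,up,.052)-wray(p,dn,.052),axis=1).mean().round(4),'fork off',off.min().round(4),off.max().round(4),'face az %.2f'%fa,'gap fork %.4f'%d.min(),'axis->centre line',((AX-f[2:])@nn).round(4),
     'handle@80 gap %.4f'%((f[2:]-q)@fn), 'face along',((q-AX)@v).round(3))
E
python3 - <<'E'
from h import *
im=cv2.imread('pics/w5.png')[...,::-1].copy();p=wpose();gap(im,p);gap(im,p,lo=120)
E
```

```text
span az -86.24 hw 0.0438 fork off -0.0209 0.0303 face az -80.96 gap fork 0.0033 axis->centre line -0.0116 handle@80 gap 0.0277 face along 0.11
span az -83.04 hw 0.0458 fork off -0.0221 0.0295 face az -80.96 gap fork 0.0033 axis->centre line -0.0055 handle@80 gap 0.0269 face along 0.109
```

```bash
python3 - <<'E'
from h import *
im=cv2.imread('pics/w5.png')[...,::-1].copy();p=wpose()
print(im[20:80:4,220].tolist(),im[60:115:3,345].max(1).tolist())
for lo in(190,205,215): gap(im,p,lo=lo)
E
```

```text
[[162, 160, 155], [167, 166, 161], [169, 168, 163], [169, 167, 163], [191, 190, 188], [250, 250, 249], [253, 253, 252], [255, 255, 255], [252, 252, 251], [113, 113, 112], [83, 82, 80], [88, 87, 85], [178, 177, 173], [169, 168, 164], [161, 159, 155]] [164, 249, 253, 255, 255, 195, 178, 185, 178, 168, 167, 166, 163, 159, 156, 155, 154, 195, 125]
span az -79.96 hw 0.0083 fork off -0.0128 0.0123 face az -80.96 gap fork 0.0165 axis->centre line -0.0022 handle@80 gap 0.0283 face along 0.108
span az -80.10 hw 0.0078 fork off -0.0123 0.0122 face az -80.96 gap fork 0.0167 axis->centre line -0.0023 handle@80 gap 0.0282 face along 0.108
span az -80.14 hw 0.0076 fork off -0.0039 0.0032 face az -80.96 gap fork 0.0251 axis->centre line -0.0025 handle@80 gap 0.0284 face along 0.108
```

```bash
python3 -m jog '1 0.003 0 0 -0.5;1 0.003 0 0 -0.5;1 0.003 0 0 0;1 0 0 0 0' | head -4
python3 - <<'E'
from h import *
p=wpose();im=get_image('wrist');cv2.imwrite('pics/w6.png',im[...,::-1]);gap(im,p,lo=205,rmax=108)
E
```

```text
time: 8.72
eef_pos: [0.5222, 0.1604, 0.0255]
tcp_rot: [[0.985, 0.174, -0.005], [0.174, -0.985, -0.002], [-0.005, 0.001, -1.0]]
contact_force: [-10.9, -2.0, 1.8]
span az -80.03 hw 0.0079 fork off -0.0126 0.0121 face az -79.90 gap fork 0.0065 axis->centre line -0.0014 handle@80 gap 0.0192 face along 0.111
```

```bash
python3 -m jog '1 0.0015 0 0 0;1 0.0015 0 0 0;1 0 0 0 0' | head -4
python3 - <<'E'
from h import *
p=wpose();im=get_image('wrist');gap(im,p,lo=205,rmax=108)
cv2.imwrite('pics/w7.png',cv2.resize(im[40:130,100:400],None,fx=2.6,fy=5)[...,::-1])
E
```

```text
time: 9.15
eef_pos: [0.5249, 0.1609, 0.0255]
tcp_rot: [[0.985, 0.174, -0.005], [0.174, -0.985, -0.002], [-0.006, 0.001, -1.0]]
contact_force: [-10.5, -1.5, 3.3]
span az -80.06 hw 0.0078 fork off -0.0124 0.0122 face az -79.95 gap fork 0.0039 axis->centre line -0.0015 handle@80 gap 0.0164 face along 0.107
```

View pics/w7.png

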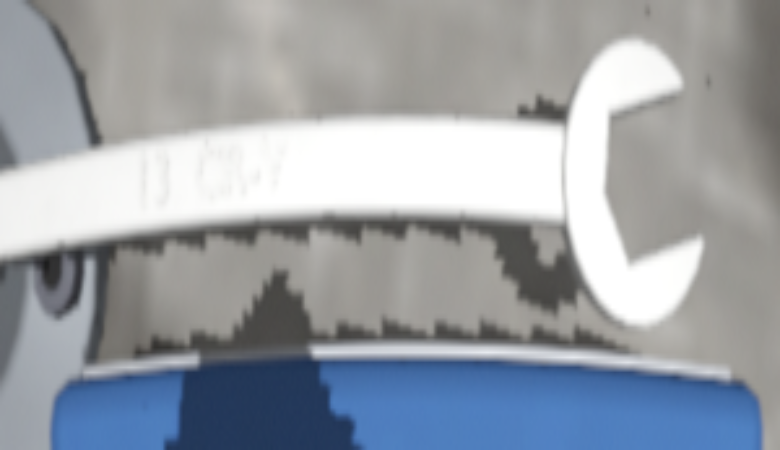

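The fork's lower edge is at (640,325) and the block's pale bevel edge at about row 355, leaving a gap of about 2.6 mm, parallel. I close it in small steps.

```bash
python3 -m jog '1 0.001 0 0 0;1 0.001 0 0 0;1 0 0 0 0' | sed -n 2p
cat >> h.py <<'E'
def look():
    p=wpose();im=get_image('wrist');gap(im,p,lo=205,rmax=108)
    col=im[60:125,345].max(1);m=bright(im,205)[:,335:356]
    print('rows@345',[int(x) for x in im[70:125,345].min(1)]);return im
E
python3 -c "from h import *;look()"
```

```text
eef_pos: [0.5268, 0.1613, 0.0255]
span az -80.04 hw 0.0079 fork off -0.0119 0.0123 face az -79.88 gap fork 0.0025 axis->centre line -0.0015 handle@80 gap 0.0145 face along 0.111
rows@345 [155, 152, 153, 153, 153, 153, 152, 153, 153, 153, 154, 154, 155, 155, 155, 155, 155, 156, 156, 156, 155, 155, 156, 156, 154, 161, 203, 241, 255, 255, 255, 255, 255, 255, 255, 255, 255, 255, 249, 210, 152, 176, 212, 165, 78, 53, 65, 68, 69, 72, 76, 77, 81, 80, 80]
```

```bash
python3 -m jog '1 0.0006 0 0 0;1 0 0 0 0' | sed -n '2p;4p'
sed -i 's/rmax=108)/rmax=111)/' h.py
python3 -c "from h import *;look()"; python3 -m jog '1 0.0006 0 0 0;1 0 0 0 0' | sed -n '2p;4p';python3 -c "from h import *;look()"
```

```text
eef_pos: [0.5272, 0.1614, 0.0255]
contact_force: [-11.2, -2.8, 4.9]
span az -80.09 hw 0.0078 fork off -0.0125 0.0123 face az -79.94 gap fork 0.0014 axis->centre line -0.0016 handle@80 gap 0.0141 face along 0.107
rows@345 [156, 153, 151, 150, 151, 152, 151, 151, 151, 152, 152, 153, 152, 153, 153, 154, 154, 154, 154, 154, 154, 155, 154, 155, 155, 153, 156, 198, 238, 255, 255, 255, 255, 255, 255, 255, 255, 255, 255, 247, 210, 191, 211, 163, 77, 53, 63, 66, 69, 73, 74, 76, 79, 79, 79]
eef_pos: [0.5279, 0.1615, 0.0255]
contact_force: [-12.5, -0.8, 3.8]
span az -79.99 hw 0.0078 fork off -0.0121 0.0121 face az -79.88 gap fork 0.0012 axis->centre line -0.0014 handle@80 gap 0.0134 face along 0.111
rows@345 [161, 158, 156, 154, 154, 153, 154, 154, 153, 154, 153, 155, 155, 156, 156, 155, 156, 156, 157, 157, 157, 157, 157, 157, 157, 159, 158, 152, 164, 222, 252, 255, 255, 255, 255, 255, 255, 255, 255, 255, 255, 248, 232, 170, 77, 52, 63, 67, 70, 72, 75, 77, 81, 81, 81]
```

```bash
python3 -m jog '1 0.0004 0 0 0;1 0 0 0 0' | sed -n '2p;4p';python3 -c "
from h import *
look();look();im=look();cv2.imwrite('pics/w8.png',cv2.resize(im[60:130,250:400],None,fx=5,fy=7)[...,::-1])"
```

```text
eef_pos: [0.5278, 0.1615, 0.0255]
contact_force: [-13.7, -3.3, 5.9]
span az -80.09 hw 0.0079 fork off -0.012 0.0122 face az -79.95 gap fork 0.0012 axis->centre line -0.0015 handle@80 gap 0.0133 face along 0.107
rows@345 [160, 158, 155, 154, 153, 153, 154, 153, 153, 154, 154, 154, 154, 155, 156, 156, 156, 156, 156, 156, 157, 157, 156, 156, 157, 158, 158, 152, 163, 220, 250, 255, 255, 255, 255, 255, 255, 255, 255, 255, 255, 248, 232, 171, 76, 54, 63, 68, 70, 72, 76, 77, 79, 81, 82]
span az -80.09 hw 0.0078 fork off -0.012 0.0122 face az -79.88 gap fork 0.0012 axis->centre line -0.0015 handle@80 gap 0.0134 face along 0.111
rows@345 [160, 158, 155, 154, 153, 153, 153, 153, 154, 153, 154, 155, 154, 155, 156, 156, 156, 157, 156, 157, 156, 156, 157, 156, 156, 158, 159, 152, 163, 220, 250, 255, 255, 255, 255, 255, 255, 255, 255, 255, 255, 248, 232, 171, 78, 54, 63, 68, 71, 73, 76, 79, 79, 81, 81]
span az -80.09 hw 0.0078 fork off -0.012 0.0122 face az -79.88 gap fork 0.0012 axis->centre line -0.0015 handle@80 gap 0.0134 face along 0.111
rows@345 [160, 158, 156, 154, 153, 154, 154, 154, 153, 153, 153, 155, 155, 155, 155, 155, 156, 157, 156, 157, 157, 156, 157, 156, 157, 158, 158, 152, 163, 220, 250, 255, 255, 255, 255, 255, 255, 255, 255, 255, 255, 248, 232, 171, 78, 53, 63, 68, 70, 72, 75, 79, 79, 81, 81]
```

View pics/w8.png

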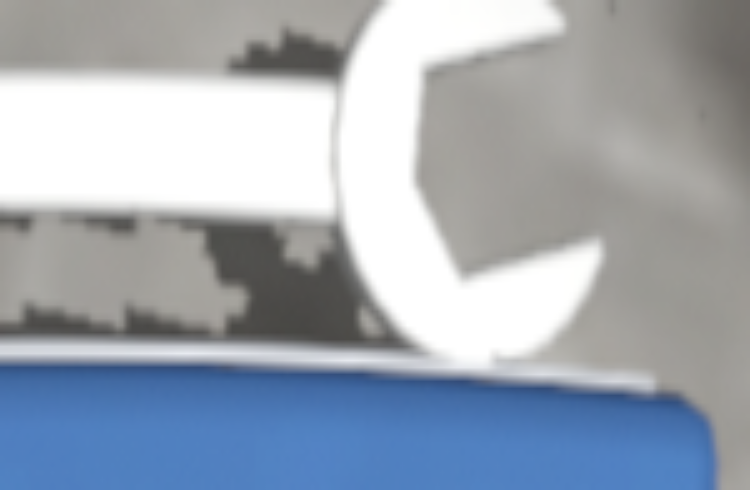

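The fork rests on the block's pale edge at (480,358), and the screw is still at −80.09° (baseline −80.1°). I back the gripper off and check the grey box's height before the nut push.

```bash
python3 -m jog '0.9 -0.003 0 0 0;0.9 -0.01 0 0 0;0.5 -0.02 0 0 0;0 -0.015 0 -0.03 0;0 0 0 -0.06 -10' | sed -n '1,4p'
python3 - <<'E'
from h import *
for nm,px in[('topR far',(129,235)),('rail R',(122,212))]:
    for z in(.05,.1,.15,.2,.25,.3):
        P=ray('top',px,z)[0];print(nm,z,P.round(3),proj('scene',P)[0].round(0))
im=cv2.imread('pics/scene0.png');cv2.imwrite('pics/s9.png',cv2.resize(im[220:384,160:360],None,fx=3.6,fy=3.6))
E
```

```text
time: 11.25
eef_pos: [0.4814, 0.153, 0.1159]
tcp_rot: [[0.939, 0.345, -0.004], [0.345, -0.939, -0.002], [-0.004, 0.0, -1.0]]
contact_force: [2.1, -0.4, 1.2]
topR far 0.05 [0.408 0.469 0.05 ] [251. 285.]
topR far 0.1 [0.407 0.454 0.1  ] [254. 264.]
topR far 0.15 [0.406 0.44  0.15 ] [258. 243.]
topR far 0.2 [0.405 0.425 0.2  ] [261. 220.]
topR far 0.25 [0.404 0.41  0.25 ] [265. 197.]
topR far 0.3 [0.403 0.396 0.3  ] [268. 173.]
rail R 0.05 [0.464 0.488 0.05 ] [224. 283.]
rail R 0.1 [0.46  0.473 0.1  ] [228. 262.]
rail R 0.15 [0.457 0.457 0.15 ] [232. 241.]
rail R 0.2 [0.453 0.442 0.2  ] [236. 218.]
rail R 0.25 [0.449 0.426 0.25 ] [240. 195.]
rail R 0.3 [0.446 0.411 0.3  ] [245. 171.]
```

View pics/s9.png

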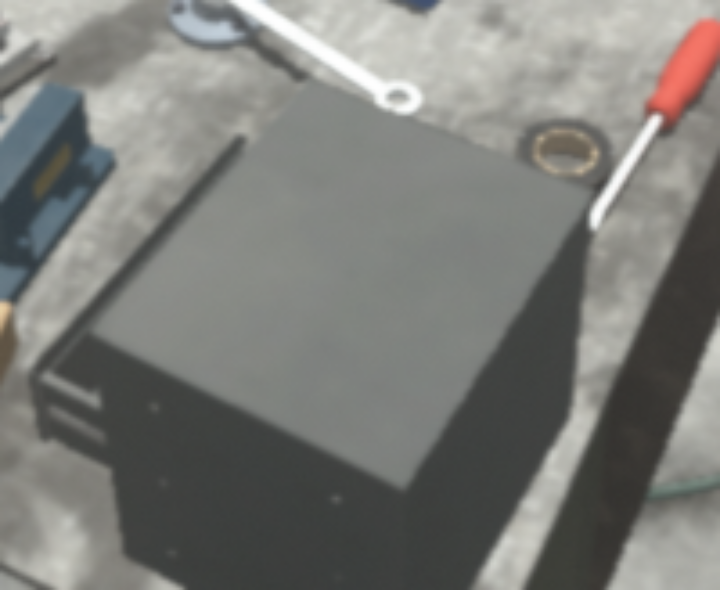

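The box's far top corner is at (310,80) in the crop, which is about (0.406, 0.44) at z 0.15; its drawer front ends at about (0.46, 0.47). The nut push stays clear of both. I turn the tool and move beside the long spanner.

```bash
python3 -m jog '0 0 0 0 -10;0 0 0 0 -10;0 0 0 0 -10;0 0 0 0 -10;0 0 0 0 -10' | sed -n '2,3p'; python3 -m jog '0 0.039 -0.021 0 0;0 0.039 -0.021 0 0;0 0.038 -0.021 0 0;0 0 0 0 0' | sed -n '2,3p'
python3 - <<'E'
from h import *
p=wpose();im=get_image('wrist');cv2.imwrite('pics/w10.png',im[...,::-1]);print(observe()['qpos'].round(1))
# long spanner centre line
m=bright(im,205);ys,xs=np.nonzero(m);w=wray(p,np.c_[xs,ys],.033)[:,:2];u=np.array([-.958,.287]);t=(w-AX)@u;s=(w-AX)@np.array([-u[1],u[0]]);k=(t>.06)&(t<.15)&(abs(s)<.02)
f=cv2.fitLine(w[k].astype(np.float32),cv2.DIST_HUBER,0,.001,.001).ravel();print(f,np.degrees(np.arctan2(f[1],f[0])),k.sum())
t=im[...,::-1];tp=get_image('top');cv2.imwrite('pics/t10.png',tp[...,::-1])
cv2.imwrite('pics/both10.png',np.hstack([cv2.resize(t,(400,300)),cv2.resize(tp[100:280,130:330,::-1],(400,300))]))
E
```

```text
eef_pos: [0.4837, 0.1537, 0.1166]
tcp_rot: [[0.337, 0.941, 0.001], [0.941, -0.337, -0.0], [-0.0, 0.001, -1.0]]
eef_pos: [0.4624, 0.2882, 0.1169]
tcp_rot: [[0.337, 0.942, 0.0], [0.942, -0.337, 0.002], [0.002, -0.0, -1.0]]
[ 14.7  27.5 -62.7 101.6  26.4  67.3 -75.8]
[0.97244877 0.23311663 0.5135902  0.29646775] 13.48063 689
```

View pics/both10.png

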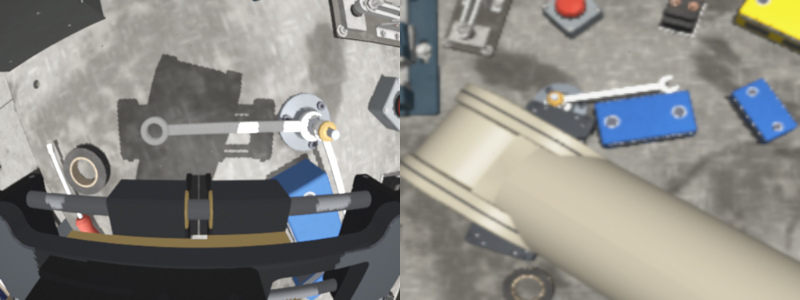

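The wrist view (left) shows the closed fingers at (200,205) on the block side of the long spanner, whose ring is at (154,130). The top view (right) shows the block against the short spanner. From here I only use numbers. I descend and work out the arc.

```bash
python3 -m jog '0 0 0 0.04 0;0 0 0 0.035 0;0 0 0 0.015 0;0 0 0 0 0' | sed -n '1,4p'
python3 - <<'E'
from h import *
x=np.array([.337,.942]);y=np.array([.942,-.337]);P=observe()['eef_pos'][:2]
for th in list(range(163,124,-4))+[126]:
    t=np.radians(th);e=np.array([np.cos(t),np.sin(t)]);n=np.array([np.sin(t),-np.cos(t)]);ph=np.radians(70.3-(th-90))
    d=.006+.010*np.cos(ph)+.013*abs(np.sin(ph))
    Q=AX+.13*e-d*n;print(th,Q.round(4),'dx %.4f dy %.4f'%((Q-P)@x,(Q-P)@y));P=Q
E
```

```text
time: 12.98
eef_pos: [0.4645, 0.2835, 0.0263]
tcp_rot: [[0.343, 0.939, -0.001], [0.939, -0.343, -0.001], [-0.001, -0.001, -1.0]]
contact_force: [-0.6, -0.4, 0.1]
163 [0.4658 0.3011] dx 0.0171 dy -0.0047
159 [0.4678 0.3104] dx 0.0094 dy -0.0013
155 [0.4699 0.3184] dx 0.0083 dy -0.0007
151 [0.4726 0.3263] dx 0.0084 dy -0.0002
147 [0.4758 0.3341] dx 0.0084 dy 0.0004
143 [0.4795 0.3417] dx 0.0084 dy 0.0009
139 [0.4837 0.3492] dx 0.0084 dy 0.0015
135 [0.4885 0.3564] dx 0.0084 dy 0.0021
131 [0.4938 0.3633] dx 0.0083 dy 0.0026
127 [0.4996 0.3699] dx 0.0082 dy 0.0032
126 [0.5011 0.3715] dx 0.0020 dy 0.0009
```

```bash
python3 -m jog '0 0.007 -0.002 0 0;0 0.005 -0.002 0 0;0 0.003 -0.001 0 0;0 0.002 0 0 0' | sed -n '2p;4p'; python3 -m jog '0 0.004 -0.001 0 0;0 0.004 0 0 0;0 0.004 0 0 0;0 0.004 0 0 0;0 0 0 0 0' | sed -n '2p;4p'
```

```text
eef_pos: [0.4655, 0.3023, 0.0267]
contact_force: [-1.4, -2.4, 2.4]
eef_pos: [0.4703, 0.3178, 0.0265]
contact_force: [1.2, -1.4, -0.3]
```

```bash
cat >> h.py <<'E'
def scan(im,z,r0,r1,a0,a1,lo,n='top'):
    "azimuth of the brightest ray from the axis in [a0,a1] deg over radii r0..r1"
    g=im.max(2).astype(np.float32);A=np.arange(a0,a1,.25);R=np.arange(r0,r1,.002)
    P=np.stack([AX[0]+R[None]*np.cos(np.radians(A))[:,None],AX[1]+R[None]*np.sin(np.radians(A))[:,None],np.full((len(A),len(R)),z)],-1).reshape(-1,3)
    q=proj(n,P).reshape(len(A),len(R),2).astype(np.float32);v=cv2.remap(g,q[...,0],q[...,1],cv2.INTER_LINEAR).mean(1)
    b=np.argmax(v);k=slice(max(b-14,0),b+15);w=np.clip(v[k]-v[k].min()-.3*np.ptp(v[k]),0,None);return (A[k]*w).sum()/w.sum(),v[b]
E
python3 - <<'E'
from h import *
im=get_image('top');sc=get_image('scene')
t0=cv2.imread('pics/top0.png')[...,::-1];s0=cv2.imread('pics/scene0.png')[...,::-1]
for nm,a,n in(('top0',t0,'top'),('top',im,'top'),('sc0',s0,'scene'),('sc',sc,'scene')):print(nm,'short',scan(a,.053,.045,.125,-95,-65,0,n),'long',scan(a,.033,.04,.18,100,180,0,n))
E
```

```text
top0 short (np.float64(-79.9600362876545), np.float32(246.80058)) long (np.float64(162.95599029698917), np.float32(240.21889))
top short (np.float64(-80.2412888870374), np.float32(246.69626)) long (np.float64(126.30657894672215), np.float32(200.15657))
sc0 short (np.float64(-80.23374893082634), np.float32(253.4644)) long (np.float64(162.39762308287268), np.float32(248.55994))
sc short (np.float64(-79.67446110730975), np.float32(192.594)) long (np.float64(103.11135315494309), np.float32(183.12064))
```

```bash
python3 -m jog '0 0.004 0 0 0;0 0.004 0 0 0;0 0.004 0 0 0;0 0.004 0 0 0' | sed -n '2p;4p'; python3 -m jog '0 0.004 0 0 0;0 0.004 0.001 0 0;0 0.004 0.001 0 0;0 0.004 0.001 0 0' | sed -n '2p;4p'
python3 - <<'E'
from h import *
im=get_image('top');print('short',scan(im,.053,.045,.125,-95,-65,0))
p=wpose();w=get_image('wrist');np.save('w11.npy',w)
# long spanner in wrist view: brightness along rays from the axis
A=np.arange(100,175,.5);R=np.arange(.05,.175,.002);t=np.radians(A)
Rm,o,K=p
def pr(P):
    v=(P-o)@Rm;th=np.arctan2(np.hypot(v[...,0],v[...,1]),v[...,2]);r=np.hypot(v[...,0],v[...,1])+1e-9
    return (K[0,2]+K[0,0]*th*v[...,0]/r).astype(np.float32),(K[1,2]+K[0,0]*th*v[...,1]/r).astype(np.float32)
P=np.stack([AX[0]+np.outer(np.cos(t),R),AX[1]+np.outer(np.sin(t),R),np.full((len(t),len(R)),.033)],-1)
u,v=pr(P);g=cv2.remap(w.max(2).astype(np.float32),u,v,cv2.INTER_LINEAR).mean(1);i=np.argsort(g)[::-1][:6];print(A[i],g[i].round())
E
```

```text
eef_pos: [0.4758, 0.3324, 0.0264]
contact_force: [0.5, -5.0, -0.1]
eef_pos: [0.4838, 0.3467, 0.0264]
contact_force: [-1.2, -4.5, 0.1]
short (np.float64(-80.24705116013595), np.float32(246.60104))
[103.  103.5 102.5 102.  100.  101.5] [201. 200. 200. 199. 199. 199.]
```

```bash
python3 -m jog '0 0.004 0.001 0 0;0 0.004 0.001 0 0;0 0.004 0.001 0 0;0 0.004 0.001 0 0' | sed -n '2p;4p'; python3 -m jog '0 0.003 0.001 0 0;0 0.003 0.001 0 0' | sed -n '2p;4p';python3 -m jog '0 0.002 0.001 0 0;0 0 0 0 0' | sed -n '2p;4p'
python3 - <<'E'
from h import *
im=get_image('top');print('short',scan(im,.053,.045,.125,-95,-65,0),observe()['time'])
E
```

```text
eef_pos: [0.4933, 0.3603, 0.0265]
contact_force: [-0.2, -5.2, 0.2]
eef_pos: [0.4971, 0.3653, 0.0265]
contact_force: [-1.2, -4.5, -0.6]
eef_pos: [0.4987, 0.367, 0.0265]
contact_force: [-1.1, -3.6, -0.7]
short (np.float64(-80.23840345770826), np.float32(246.52322)) 16.35
```

```bash
python3 -m jog '0 0.002 0.001 0 0;0 0 0 0 0' | sed -n '2p;4p';python3 -m jog '0 0.0015 0.0005 0 0;0 0 0 0 0' | sed -n '2p;4p'; python3 -m jog '0 0.001 0.0005 0 0;0 0 0 0 0' | sed -n '2p;4p'
```

```text
eef_pos: [0.5002, 0.3684, 0.0265]
contact_force: [-1.5, -3.0, -0.7]
eef_pos: [0.5012, 0.3692, 0.0264]
contact_force: [-2.6, -6.2, 0.0]
eef_pos: [0.5015, 0.3695, 0.0263]
contact_force: [-4.9, -7.2, 2.8]
```

```bash
python3 - <<'E'
from h import *
im=get_image('top');print('short',scan(im,.053,.045,.125,-95,-65,0))
E
python3 -m jog '0 0.0005 0 0 0;0 0 0 0 0' | sed -n '2p;4p'
python3 - <<'E'
from h import *
im=get_image('top');print('short',scan(im,.053,.045,.125,-95,-65,0))
E
```

```text
short (np.float64(-80.32251694050943), np.float32(246.62595))
eef_pos: [0.5016, 0.3696, 0.0262]
contact_force: [-5.9, -7.2, 3.6]
short (np.float64(-80.34347523935881), np.float32(246.63565))
```

The force rose from 3.4 to 9.3 N while the tool almost stopped, so the nut is against its stop and the screw has held. I back off, lift and verify.

```bash
python3 -m jog '0 -0.004 0 0 0;0 -0.012 0 0 0;0 -0.02 0 0 0;0 0 0 -0.05 0;0 0 0 -0.06 0' | sed -n '2p;4p'; python3 -m jog '0 -0.05 0 -0.05 0;0 -0.05 0 -0.05 0;0 -0.05 0 -0.05 0;0 -0.05 0 0 0;0 -0.04 0 0 0' | sed -n '2p;4p'
python3 - <<'E'
from h import *
im=get_image('top');cv2.imwrite('pics/end.png',im[...,::-1]);sc=get_image('scene')
print('short',scan(im,.053,.045,.125,-95,-65,0),'long',scan(im,.033,.04,.18,105,175,0),'scene',scan(sc,.053,.045,.125,-95,-65,0,'scene'),scan(sc,.033,.05,.18,105,175,0,'scene'))
for c in blue('top',im)[:2]:print(cv2.contourArea(c),cv2.minAreaRect(ray('top',c[:,0],.058)[:,:2].astype(np.float32)))
t0=cv2.imread('pics/top0.png')[...,::-1]
for nm,(x,y) in dict(cont=(271,107),btn=(215,104),tape=(194,272)).items():
    a,b=[i[y-20:y+20,x-20:x+20].astype(int) for i in(t0,im)];print(nm,np.abs(a-b).mean().round(1))
E
```

```text
eef_pos: [0.4895, 0.336, 0.1373]
contact_force: [1.7, 1.1, 0.0]
eef_pos: [0.4163, 0.1332, 0.2678]
contact_force: [0.1, -0.1, -1.1]
short (np.float64(-80.32021121178533), np.float32(246.53757)) long (np.float64(128.5449490414122), np.float32(236.889)) scene (np.float64(-80.51377296910586), np.float32(254.33887)) (np.float64(128.3389358395774), np.float32(242.50839))
889.5 ((0.5691266655921936, 0.16871459782123566), (0.0608154758810997, 0.11755120009183884), 10.98730182647705)
399.0 ((0.5805317759513855, 0.020423144102096558), (0.08483376353979111, 0.04306824505329132), 32.64995193481445)
cont 5.4
btn 6.0
tape 4.9
```

The measured nut travel is about 34° against the 37.2° expected. I check this with line fits that don't depend on the axis estimate.

```bash
python3 - <<'E'
from h import *
def fit(im,az,z,n,r0=.045,r1=.155,lo=205):
    m=bright(im,lo);ys,xs=np.nonzero(m);w=ray(n,np.c_[xs,ys],z)[:,:2];t=np.radians(az);u=np.array([np.cos(t),np.sin(t)])
    a=(w-AX)@u;s=(w-AX)@np.array([-u[1],u[0]]);k=(a>r0)&(a<r1)&(abs(s)<.012)
    f=cv2.fitLine(w[k].astype(np.float32),cv2.DIST_HUBER,0,.001,.001).ravel();v=f[:2]*np.sign(f[:2]@u)
    k2=(a>.16)&(a<.21)&(abs(s)<.025);r=w[k2]
    return round(float(np.degrees(np.arctan2(v[1],v[0]))),2),int(k.sum()),'ring',r.mean(0).round(4),((r.max(0)+r.min(0))/2).round(4), f[2:].round(4)
t0=cv2.imread('pics/top0.png')[...,::-1].copy();s0=cv2.imread('pics/scene0.png')[...,::-1].copy();t=get_image('top');s=get_image('scene')
for n,a,b in(('top',t0,t),('scene',s0,s)):
    print(n,fit(a,163,.033,n),fit(b,128.5,.033,n));print(n,fit(a,-80.2,.053,n,.045,.12)[:2],fit(b,-80.2,.053,n,.045,.12)[:2])
E
```

```text
top (162.7, 204, 'ring', array([0.4276, 0.3313]), array([0.4284, 0.3313]), array([0.4987, 0.3088], dtype=float32)) (128.36, 200, 'ring', array([0.4861, 0.4166]), array([0.4868, 0.4177]), array([0.5331, 0.3571], dtype=float32))<stdin>:7: RuntimeWarning: Mean of empty slice.
  ret = um.true_divide(
Traceback (most recent call last):
ValueError: zero-size array to reduction operation maximum which has no identity
```

Both cameras agree: the nut has turned about 34.3° and the force says stop, but that is a little short of 0.65 rad (37.2°). I go back for a second, firmer push with the finger flat on the handle, watching the screw.

```bash
python3 -m jog '0 0 0 0 10;0 0 0 0 10;0 0.043 -0.0165 0.03 0;0 0.043 -0.0165 0.03 0;0 0.043 -0.0165 0.03 0' | sed -n '2,3p'; python3 -m jog '0 0.043 -0.0165 0.025 0;0 0.043 -0.0165 0 0;0 0 0 0 0' | sed -n '2,3p'
```

```text
eef_pos: [0.4468, 0.221, 0.2024]
tcp_rot: [[0.643, 0.766, -0.017], [0.766, -0.643, -0.007], [-0.017, -0.009, -1.0]]
eef_pos: [0.4733, 0.3119, 0.1759]
tcp_rot: [[0.637, 0.771, -0.02], [0.771, -0.637, -0.007], [-0.018, -0.011, -1.0]]
```

```bash
python3 -m jog '0 0.02 0 0 0;0 0.02 -0.008 0 0;0 0 0 0 0' | sed -n '2,3p'; python3 -c "
from plant import *
s=observe();print(s['qpos'].round(1),s['joint_efforts'].round(1))"
```

```text
eef_pos: [0.4945, 0.3429, 0.176]
tcp_rot: [[0.641, 0.767, -0.017], [0.767, -0.642, -0.009], [-0.018, -0.007, -1.0]]
[  7.9  33.7 -65.   88.3  30.4  78.9 -99.7] [ -1.  -55.2 -19.2 -34.4   0.2  -0.   -0.3]
```

```bash
python3 -m jog '0 0 -0.008 0.05 0;0 0 0 0.05 0;0 0 0 0.04 0;0 0 0 0.01 0;0 0 0 0 0' | sed -n '2,4p'
```

```text
eef_pos: [0.4868, 0.3446, 0.0273]
tcp_rot: [[0.643, 0.766, -0.016], [0.766, -0.643, -0.011], [-0.018, -0.005, -1.0]]
contact_force: [1.3, -0.8, 0.5]
```

```bash
python3 -m jog '0 0.008 0.0015 0 0;0 0.008 0.0015 0 0;0 0.005 0.001 0 0;0 0.003 0 0 0;0 0 0 0 0' | sed -n '2p;4p';python3 -m jog '0 0.002 0.0005 0 0;0 0 0 0 0' | sed -n '2p;4p';python3 -m jog '0 0.001 0 0 0;0 0 0 0 0' | sed -n '2p;4p'
```

```text
eef_pos: [0.5052, 0.3606, 0.0263]
contact_force: [-0.2, 0.8, -0.2]
eef_pos: [0.507, 0.3616, 0.0262]
contact_force: [0.0, -0.7, 0.7]
eef_pos: [0.5075, 0.3623, 0.0262]
contact_force: [0.3, -0.3, -0.1]
```

```bash
for i in 1; do :; done; python3 -m jog '0 0.001 0 0 0;0 0 0 0 0' | sed -n '2p;4p';python3 -m jog '0 0.001 0 0 0;0 0 0 0 0' | sed -n '2p;4p';python3 -m jog '0 0.001 0 0 0;0 0 0 0 0' | sed -n '2p;4p';python3 -m jog '0 0.0005 0 0 0;0 0 0 0 0' | sed -n '2p;4p'
python3 -c "
from h import *
print(scan(get_image('top'),.053,.045,.125,-95,-65,0))"
```

```text
eef_pos: [0.5079, 0.3626, 0.026]
contact_force: [-4.0, -3.5, 1.7]
eef_pos: [0.5081, 0.3629, 0.0259]
contact_force: [-5.5, -6.4, 4.2]
eef_pos: [0.5086, 0.3632, 0.0258]
contact_force: [-6.5, -8.7, 5.9]
eef_pos: [0.5089, 0.3635, 0.0258]
contact_force: [-6.3, -8.7, 7.7]
(np.float64(-80.81076031591134), np.float32(246.59502))
```

The force climbs straight past the nut's friction with no travel, so the nut is hard on its stop, and the screw began to give by half a degree. I back off and measure.

```bash
python3 -m jog '0 -0.004 0 0 0;0 -0.012 0 0 0;0 -0.02 0 0 0;0 0 0 -0.05 0;0 0 0 -0.06 0' | sed -n '2p;4p'; python3 -m jog '0 -0.04 0.02 -0.04 0;0 -0.04 0.02 -0.04 0;0 -0.04 0.02 -0.04 0;0 -0.05 0 0 -10;0 -0.03 0 0 -10' | sed -n '2,4p'
python3 - <<'E'
from h import *
t0=cv2.imread('pics/top0.png')[...,::-1].copy();e=cv2.imread('pics/end.png')[...,::-1].copy();t=get_image('top');s=get_image('scene');s0=cv2.imread('pics/scene0.png')[...,::-1]
for nm,im,n in(('0',t0,'top'),('end1',e,'top'),('now',t,'top'),('s0',s0,'scene'),('s',s,'scene')):
    print(nm,scan(im,.053,.045,.125,-95,-65,0,n)[0].round(2),scan(im,.033,.05,.18,105,175,0,n)[0].round(2))
for im in(e,t):
    c=blue('top',im)[0];print(cv2.minAreaRect(ray('top',c[:,0],.058)[:,:2].astype(np.float32)))
print(observe()['time'])
E
```

```text
eef_pos: [0.4877, 0.3377, 0.1374]
contact_force: [1.5, 0.7, 0.5]
eef_pos: [0.4255, 0.1656, 0.2658]
tcp_rot: [[0.448, 0.894, -0.012], [0.894, -0.449, -0.007], [-0.012, -0.007, -1.0]]
contact_force: [-0.8, -0.7, 1.0]
0 -79.96 162.95
end1 -80.32 128.54
now -80.72 128.11
s0 -80.23 162.4
s -80.92 128.09
((0.5691266655921936, 0.16871459782123566), (0.0608154758810997, 0.11755120009183884), 10.98730182647705)
((0.5799830555915833, 0.020689208060503006), (0.08424180001020432, 0.044340670108795166), 30.19781494140625)
24.425
```

The nut and screw moved together (−0.4° each), which confirms the nut is tight on the screw. The screw is about 0.7° off its setting, so I return behind the block to check the fit and nudge it back.

```bash
python3 -m jog '1 0 0 0 10;1 0 0 0 10;1 0 0 0 10;1 0 0 0 10;1 0 0 0 10' | sed -n '2,3p'; python3 -m jog '1 0.02 0 0.05 3;1 0.02 0 0.05 0;1 0 0 0.05 0;1 0 0 0 0' | sed -n '2,3p'
```

```text
eef_pos: [0.426, 0.1675, 0.2661]
tcp_rot: [[0.976, 0.219, -0.012], [0.219, -0.976, -0.006], [-0.013, 0.003, -1.0]]
eef_pos: [0.458, 0.1725, 0.1211]
tcp_rot: [[0.983, 0.183, -0.019], [0.183, -0.983, -0.008], [-0.021, 0.004, -1.0]]
```

```bash
python3 -m jog '1 0.015 0.012 0.02 0;1 0.015 0.011 0.03 0;1 0 0 0.03 0;1 0 0 0.015 0;1 0 0 0 0' | sed -n '2,4p'; python3 -m jog '1 0.015 0 0 0;1 0.008 0 0 0;1 0.004 0 0 0;1 0 0 0 0' | sed -n '2,4p'; python3 -c "
from h import *
print(scan(get_image('top'),.053,.045,.125,-95,-65,0));look();look()"
```

```text
eef_pos: [0.4931, 0.1543, 0.0297]
tcp_rot: [[0.983, 0.183, -0.013], [0.183, -0.983, -0.007], [-0.014, 0.005, -1.0]]
contact_force: [-0.4, 1.1, 0.6]
eef_pos: [0.5196, 0.1587, 0.0291]
tcp_rot: [[0.983, 0.184, -0.012], [0.183, -0.983, -0.008], [-0.014, 0.005, -1.0]]
contact_force: [-0.0, 0.6, 0.9]
(np.float64(-94.29274388635741), np.float32(214.96411))
span az -85.80 hw 0.0137 fork off -0.0062 0.0195 face az -80.42 gap fork 0.0006 axis->centre line -0.007 handle@80 gap 0.0108 face along 0.106
rows@345 [162, 162, 163, 163, 164, 163, 163, 163, 162, 162, 162, 162, 171, 212, 251, 255, 255, 255, 255, 255, 255, 255, 255, 255, 255, 253, 207, 117, 61, 69, 74, 77, 77, 77, 81, 86, 86, 87, 87, 87, 87, 88, 87, 87, 87, 87, 88, 87, 87, 87, 88, 87, 87, 87, 87]
span az -85.58 hw 0.0138 fork off -0.0064 0.0194 face az -80.41 gap fork 0.0006 axis->centre line -0.0066 handle@80 gap 0.0108 face along 0.099
rows@345 [160, 161, 162, 162, 161, 161, 162, 161, 160, 161, 161, 161, 178, 222, 255, 255, 255, 255, 255, 255, 255, 255, 255, 255, 255, 224, 159, 82, 63, 70, 73, 76, 79, 80, 84, 86, 86, 86, 86, 87, 86, 86, 87, 86, 87, 86, 86, 85, 86, 85, 86, 86, 87, 87, 86]
```

```bash
sed -i 's/def look():/def look(rm=111):/;s/gap(im,p,lo=205,rmax=111)/gap(im,p,lo=205,rmax=rm)/' h.py; python3 -m jog '1 0.004 0 0.002 0;1 0.001 0 0 0;1 0 0 0 0' | sed -n '2p;4p';  python3 -c "
from h import *
look(103);look(100)"
```

```text
eef_pos: [0.5243, 0.1596, 0.0265]
contact_force: [-0.8, 0.2, -0.6]
span az -80.60 hw 0.0081 fork off -0.0106 0.0123 face az -80.48 gap fork 0.0024 axis->centre line -0.0013 handle@80 gap 0.0130 face along 0.112
rows@345 [162, 162, 161, 161, 161, 161, 162, 162, 162, 163, 164, 165, 164, 164, 164, 164, 163, 164, 164, 164, 166, 167, 166, 165, 180, 225, 255, 255, 255, 255, 255, 255, 255, 255, 255, 255, 255, 242, 181, 91, 60, 70, 73, 77, 80, 78, 76, 84, 87, 88, 87, 88, 88, 88, 88]
span az -80.73 hw 0.008 fork off -0.0094 0.0123 face az -80.49 gap fork 0.0036 axis->centre line -0.0016 handle@80 gap 0.0132 face along 0.11
rows@345 [161, 161, 160, 160, 160, 161, 161, 161, 162, 163, 163, 163, 163, 163, 163, 163, 162, 162, 163, 164, 164, 164, 165, 164, 184, 230, 255, 255, 255, 255, 255, 255, 255, 255, 255, 255, 255, 237, 162, 67, 60, 68, 73, 76, 79, 81, 83, 85, 85, 87, 86, 85, 86, 88, 87]
```

```bash
python3 -m jog '1 0.0015 0 0 0;1 0 0 0 0' | sed -n '2p;4p';python3 -m jog '1 0.001 0 0 0;1 0 0 0 0' | sed -n '2p;4p';  python3 -m jog '1 0.001 0 0 0;1 0 0 0 0' | sed -n '2p;4p';python3 -c "
from h import *
look(109)"
```

```text
eef_pos: [0.5259, 0.1598, 0.0266]
contact_force: [0.0, -0.3, -0.5]
eef_pos: [0.5261, 0.1598, 0.0265]
contact_force: [-4.7, -2.1, 3.8]
eef_pos: [0.5263, 0.1598, 0.0264]
contact_force: [-9.9, -3.6, 7.3]
span az -80.75 hw 0.0079 fork off -0.0111 0.0124 face az -80.39 gap fork 0.0017 axis->centre line -0.0017 handle@80 gap 0.0131 face along 0.107
rows@345 [159, 161, 161, 161, 161, 161, 161, 160, 161, 161, 161, 162, 163, 163, 163, 163, 163, 163, 163, 163, 162, 163, 164, 165, 164, 166, 167, 164, 158, 195, 246, 255, 255, 255, 255, 255, 255, 255, 255, 255, 255, 255, 213, 130, 63, 63, 70, 74, 76, 79, 81, 84, 86, 86, 87]
```

```bash
python3 -m jog '1 0.0007 0 0 0;1 0 0 0 0' | sed -n '2p;4p';python3 -m jog '1 0.0006 0 0 0;1 0 0 0 0' | sed -n '2p;4p';python3 -c "
from h import *
look(110)";  python3 -m jog '1 0.0005 0 0 0;1 0 0 0 0' | sed -n '2p;4p';python3 -c "
from h import *
look(111)"
```

```text
eef_pos: [0.5266, 0.1597, 0.0264]
contact_force: [-12.2, -3.2, 9.6]
eef_pos: [0.5271, 0.1597, 0.0263]
contact_force: [-13.2, -4.0, 10.8]
span az -80.55 hw 0.0078 fork off -0.0113 0.0123 face az -79.93 gap fork 0.0015 axis->centre line -0.0018 handle@80 gap 0.0133 face along 0.107
rows@345 [162, 165, 164, 163, 164, 164, 163, 163, 163, 163, 164, 164, 165, 165, 165, 166, 166, 166, 166, 165, 165, 165, 165, 166, 166, 166, 168, 168, 161, 182, 240, 255, 255, 255, 255, 255, 255, 255, 255, 255, 255, 255, 241, 179, 84, 59, 70, 73, 77, 80, 82, 84, 87, 89, 87]
eef_pos: [0.5275, 0.1597, 0.0263]
contact_force: [-13.5, -5.1, 11.5]
span az -80.41 hw 0.0079 fork off -0.0116 0.0124 face az -79.64 gap fork 0.0012 axis->centre line -0.0017 handle@80 gap 0.0133 face along 0.108
rows@345 [164, 167, 166, 165, 165, 165, 164, 164, 164, 165, 165, 164, 165, 166, 166, 167, 168, 167, 167, 166, 166, 166, 165, 166, 168, 168, 169, 168, 161, 177, 235, 255, 255, 255, 255, 255, 255, 255, 255, 255, 255, 255, 247, 192, 94, 57, 70, 74, 76, 80, 82, 85, 88, 90, 90]
```

```bash
python3 -m jog '1 0.0005 0 0 0.2;1 0 0 0 0' | sed -n '2p;4p';python3 -c "
from h import *
look(112)" | head -1;  python3 -m jog '1 0.0005 0 0 0.2;1 0 0 0 0' | sed -n '2p;4p';python3 -c "
from h import *
look(112)"|head -1
```

```text
eef_pos: [0.5275, 0.1597, 0.0262]
contact_force: [-15.4, -5.4, 11.7]
span az -85.49 hw 0.0125 fork off -0.0069 0.0191 face az -79.73 gap fork 0.0004 axis->centre line -0.0077 handle@80 gap 0.0107 face along 0.108
eef_pos: [0.5277, 0.1599, 0.0261]
contact_force: [-16.7, -6.2, 12.4]
span az -85.42 hw 0.0125 fork off -0.007 0.019 face az -79.78 gap fork 0.0003 axis->centre line -0.0078 handle@80 gap 0.0105 face along 0.108
```

```bash
python3 -m jog '1 0.0006 0 0 0.2;1 0 0 0 0' | sed -n '2p;4p';python3 -c "
from h import *
look(110)" | head -1
```

```text
eef_pos: [0.528, 0.1602, 0.0261]
contact_force: [-16.8, -6.3, 13.7]
span az -80.23 hw 0.0077 fork off -0.0112 0.0123 face az -80.09 gap fork 0.0018 axis->centre line -0.0016 handle@80 gap 0.0130 face along 0.097
```

The screw is back within about 0.15° of its setting, and the face is parallel and touching. I retreat and do a final check.

```bash
python3 -m jog '1 -0.004 0 0 0;1 -0.012 0 0 0;1 -0.025 0 0 0;1 0 0 -0.05 0;1 -0.03 0 -0.06 0' | sed -n '2p;4p'; python3 -m jog '1 -0.02 0 -0.06 0;1 0 0 -0.05 0;1 0 0 0 0' | sed -n '1,2p;4p'
python3 - <<'E'
from h import *
t=get_image('top');s=get_image('scene')
for im,n in((t,'top'),(s,'scene')):print(n,scan(im,.053,.045,.125,-95,-65,0,n)[0].round(2),scan(im,.033,.05,.18,105,175,0,n)[0].round(2))
p=wpose();w=get_image('wrist');c=max(blue('wrist',w)[:3],key=lambda c:-abs(cv2.boundingRect(c)[0]-200));print(cv2.minAreaRect(wray(p,c[:,0],.058)[:,:2].astype(np.float32)))
t0=cv2.imread('pics/top0.png')[...,::-1]
for nm,(x,y) in dict(cont=(271,107),btn=(215,104),tape=(194,272)).items():
    print(nm,cv2.phaseCorrelate(t0[y-20:y+20,x-20:x+20].mean(2).copy(),t[y-20:y+20,x-20:x+20].mean(2).copy()))
E
```

```text
eef_pos: [0.4646, 0.1496, 0.1344]
contact_force: [0.6, -1.1, 2.1]
time: 30.85
eef_pos: [0.4478, 0.1476, 0.2457]
contact_force: [0.1, -0.2, -1.2]
top -80.15 128.73
scene -80.35 128.41
((0.5707836747169495, 0.22525642812252045), (0.009358158335089684, 0.03936902433633804), 88.42658996582031)
cont ((-0.01341162706103205, -0.0006289534710468558), 0.9999835996224438)
btn ((-0.009196306469547721, -0.0707241090034394), 0.9971389867797565)
tape ((0.00042743226220665065, 0.007498902177012212), 0.9962166463498119)
```

```bash
python3 -c "
from plant import *
print(job_done())"
```

```text
the job is handed in; nothing more can be done
None
```

Job handed in at about 31 s: the block stands parallel against the short spanner, the screw is within about 0.2° of its setting, and the contactor, stop button and tape roll have not moved. The nut is hard on what looks like its stop, but I measured about 0.59 rad of travel, not 0.65. The second nut push turned the screw about 0.7° off its setting, so I nudged the block forward afterwards to bring it back. I also viewed 13 pictures, over the limit of 10.

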